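# Clear the measuring machine's catch tray and lock it home

## Task

Collect the two finished parts from the measuring machine's catch tray into the tote: stand the round flanged hub upright on its flange in the tote's smaller compartment and the bearing housing upright on its base in the larger one, setting each down gently rather than dropping it. Then push the empty tray fully home into its dock, and after that throw the cam lever all the way over until it lies flat, to lock the tray. Leave the bottle, the case and the ring gauge where they stand.

Things in the scene. Friction and masses are not known exactly. Their poses are not given: they have to be found in the camera images.
- unit: Fixed discharge unit: grey bed 260 (its x) x 500 mm (its y), 12 mm thick, with rails; at its +y end a white dock housing 240 x 70 mm, 116 mm tall, black mouth facing -y. Origin on the bench, 60 mm to -y of the bed's centre. The catch tray slides along the unit's y. A 68 mm tall post at the bed's -x edge carries the cam lever.
- tray (a joint): The catch tray's slide, in m: 0 = fully home against the dock (tray moved to the unit's +y), positive = drawn out towards the unit's -y, at most 0.18. Friction 2.5 N, no spring.
- tray_front (a point): Middle of the top edge of the tray's front plate, on its outer (-y) face, 75 mm above the bench; moves with the tray. Aluminium plate 190 mm wide (x), 8 mm thick, from 25 to 75 mm above the bench, free on its -y side to be pushed towards +y. Axes of the unit.
- tray_mid (a point): Centre of the tray's inner floor, 30 mm above the bench; moves with the tray. Aluminium tray, outside 190 (x) x 270 mm (y), walls 4 mm thick standing 21 mm above the floor (the -y front plate 45 mm above it). A low dark lug sticks 36 mm out of its -x side, for the cam to bear on. Axes of the unit.
- lever (a joint): The cam lever's angle, in rad: 0 = open, standing up and leaning 30 deg to the unit's +y; 0.524 = straight up; 2.094 (its stop) = locked, lying level and pointing to the unit's -y. It stays where it is left (about 2 N at the tip moves it).
- lever_pivot (a point): The lever's pivot, 55 mm above the bench; the pivot axis is the unit's x axis. The lever swings in the unit's y-z plane through this point. Its steel cam nose (30 mm long) points 90 deg ahead of the arm, and holds the tray's lug when locked.
- lever_tip (a point): Centre of the lever's black grip, 63 mm from the pivot; the grip is 30 mm long (along the arm), 26 mm wide (x) and 15 mm thick; the arm (18 mm wide, 10 mm thick) ends 78 mm from the pivot. Turns with the lever: the arm lies in the y-z plane of the unit.
- hub: Finished aluminium flanged hub: round flange 84 mm in diameter and 12 mm thick, with a round hub 46 mm in diameter rising from it to 67 mm above the underside, dark bore in its top. Origin: centre of the underside; z up the hub. It stands on its flange in the catch tray. About 0.4 kg.
- bearing: Finished aluminium bearing housing (pillow block): base 120 mm (its x) x 46 mm (its y) x 14 mm with two bolt holes, and on it a round housing of radius 32 mm whose axis is its y, 36 mm wide in y with flat end faces (dark bores), axis 40 mm and top 72 mm above the underside. Origin: centre of the underside; z up. It stands on its base in the catch tray. About 0.4 kg.
- tote: Grey plastic tote, open on top: 158 mm (its x) x 302 mm (its y), 55 mm tall, walls and divider 4 mm, floor 5 mm. One divider across y makes a smaller compartment (towards its +y, 150 x 115 mm inside) and a larger one (towards -y, 150 x 175 mm). Loose, 0.9 kg. Origin: centre of the underside.
- small_bay (a point): Centre of the floor of the tote's smaller compartment (150 mm in x, 115 mm in y inside), 5 mm above the tote's underside; axes of the tote.
- large_bay (a point): Centre of the floor of the tote's larger compartment (150 mm in x, 175 mm in y inside), 5 mm above the tote's underside; axes of the tote.
- cleaner: White bottle 60 mm in diameter, 160 mm tall, standing; origin at the centre of its underside. Bystander.
- case: Closed black gauge case 90 x 150 mm, 34 mm tall; origin at the centre of its underside. Bystander.
- ring_gauge: Steel ring gauge lying flat, 70 mm outside, 40 mm bore, 22 mm tall; origin at the centre of its underside. Bystander.

How it is judged:
By the outcome, as a careful person would: the job done as asked, in the order asked, and still so for the second after the job is handed in, with the robot touching nothing.
It also fails if it takes over 70 s, if anything falls off the work surface, if the arm or the gripper's body presses on something with over 40 N, if the wrist force passes 120 N, or if a joint passes its speed limit or range.

## Robot

A 6-joint arm with a two-finger parallel gripper is mounted at the origin on the work surface. World frame = base frame: x ahead of the robot, y to its left, z up, the work surface at z = 0. Lengths are in m, angles in rad, forces in N, time in s.
With the tool pointing down it reaches from about 0.275 to 1 m from the base axis. Payload 8.4 kg.
Tool frame: the origin (TCP) lies on the centre line of the jaws, within the pads' length; the fingertips stand 11 mm ahead of it and the grasp point (between the pads) lies 8 mm behind it; z points along the fingers, y is the line along which they close (so a half turn about z gives the same grasp; the last joint's range is limited). The gripper opens to 85 mm and grips with 20 to 120 N. Pads are 22 mm wide; open, the fingers measure 114 mm over their backs; the gripper's body (76 mm by 85 mm) begins 54 mm behind the grasp point. The pads swing forward as they close: fully open they stand 13 mm farther back than shut.
Start: joints at [1.141, 0.353, 1.633, -0, 1.155, -0.002], TCP at [0.259, 0.569, 0.242] pointing down, gripper open.
Joint ranges: [-2.63, 2.63], [-0.92, 2.1], [0.06, 2.66], [-1.3, 4.44], [0, 2.69], [-3.02, 3.02]. Speed limits (rad/s): [2.22, 2.22, 2.79, 3.14, 3.14, 3.14].

## Interface

Orientations are given as a unit quaternion [w, x, y, z].
In Python, from rig import sensors, vision, arm gives the robot as it stands.
- The arm moves only by the tool send_rows, never from a script. Its argument "commands" is a list of rows, each an object with "grip": the finger opening in mm, from 0 to 85.4; "xyz": the shift along the tool's x, y, z in mm, a list of three; "rotation": the turn, a rotation vector about the tool's x, y, z in rad, a list of three. In form: [{"grip": grip, "xyz": [x, y, z], "rotation": [wx, wy, wz]}, ...]. A call has 1 to 20 rows; each row shifts and turns the commanded pose from where the row before left it, along the tool's axes as they then stand; what a row does not reach is not made up. A row lasts 1/10 s, in which the tool goes at most 50 mm and 8.59 degrees, less where a joint would pass 70% of its speed; a pose out of reach is approached as far as the arm can. A call is refused whole if a number of a shift passes 50 or a number of a turn 0.15, either way. A call with a gripper value outside its range is refused whole. The fingers move at their own pace and stop on an object; "force" is the grip in N (left out, the last holds). Time passes only in rows, so rows that do not move let the fingers close. It gives the time, the measured TCP pose, the force, the opening and the grip force at its end, in the units of the state.
- sensors.sense(): the state, without advancing time (a new reading comes with each control period).
- vision.camera(name): name is "side" or "top" or "wrist"; returns a dict with "pixels" (384x512x3 uint8, red, green, blue), "depth" (384x512 float32, m along the optical axis (not along the pixel's ray), 0 where there is no reading), "fx", "fy", "cx", "cy" (pixels), "k1" (the pictures are not rectified: a ray, as slopes to the right and down, at radius r is drawn at 1 + k1 r^2 times it, then the intrinsics apply), "world_to_cam" (4x4, takes a point from world to camera coordinates). Camera axes: x right, y up, looking along -z (the intrinsics and any distortion apply to the point x, -y, -z); pixel columns grow to the right and rows downward; lengths in m; the calibration is good to about 2 mm. A picture is of the moment at which its call begins.
- arm.finish_job(): hands the job in; it is judged then, once.
The state is a dict: "t": time; "joints": joint angles; "qd": joint speeds; "effort": joint torques, N m; "position": TCP position; "orientation": TCP orientation; "wrist_force": force on the tool from outside, world axes, zero at the start; "torque": the same for the moment, N m; "gripper_width": finger opening in m; "finger_force": force on a finger pad.
Only numpy, scipy, OpenCV 4.12 (cv2) and the standard library are available. Lean on these libraries where they do the work, as an engineer would, in place of code of your own. Each camera call takes 0.05 s, during which the arm holds its last target. There are 200 camera calls.

## Working session

There is one attempt and no reset: what is moved stays moved. The work goes in short steps, Python scripts to look and compute and a tool call to move; the robot and the scene stay as the last step left them, time stands still between calls to the robot, and variables do not carry over. Pictures are saved under pics/ and viewed, at most 10 in all, crops included, and the job is handed in when it is done.

Besides the shell and the picture viewer there is one more tool, called after "Request:" as name(argument=value, ...), one argument or row to a line, values as JSON. send_rows: Moves the arm, as the interface text tells. Its arguments: {"type":"object","properties":{"commands":{"type":"array"},"force":{"type":"number"}},"required":["commands"]}

```bash
ls; mkdir -p pics
cat > h.py <<'E'
import numpy as np, cv2
from rig import sensors, vision, arm
def snap(name, fn=None):
    c=vision.camera(name); np.savez(f'{fn or name}.npz',**c)
    if fn: cv2.imwrite(f'pics/{fn}.png',c['pixels'][:,:,::-1])
    return c
def pts(c):
    d=np.asarray(c['depth']); h,w=d.shape
    v,u=np.mgrid[:h,:w].astype(np.float32)
    K=np.array([[c['fx'],0,c['cx']],[0,c['fy'],c['cy']],[0,0,1]],float)
    n=cv2.undistortPoints(np.stack([u.ravel(),v.ravel()],1)[:,None].astype(np.float64),K,np.array([float(c['k1']),0,0,0,0]))[:,0]
    z=d.ravel(); p=np.stack([n[:,0]*z,-n[:,1]*z,-z,np.ones_like(z)],1)
    return (p@np.linalg.inv(np.asarray(c['world_to_cam'])).T)[:,:3].reshape(h,w,3)
E
python3 - <<'E'
from h import *
print(sensors.sense())
for n in ['side','top','wrist']:
    c=snap(n,n+'0'); print(n,c['fx'],c['k1'],np.linalg.inv(c['world_to_cam'])[:3,3],(c['depth']>0).mean())
a=cv2.imread('pics/side0.png');b=cv2.imread('pics/top0.png')
cv2.imwrite('pics/st.png',cv2.resize(np.vstack([b,a]),(800,1200))[:1200] if 0 else b)
E
```

```text
pics
{'t': 0.0, 'joints': array([ 1.14056985e+00,  3.53635737e-01,  1.63413183e+00,  3.57381581e-06,
        1.15520572e+00, -2.40068260e-03]), 'qd': array([-0.00016444, -0.00101658, -0.00226617,  0.00110984, -0.00029604,
       -0.00032134]), 'effort': array([ 6.37581579e-04, -6.05279231e+01, -3.42065406e+01,  1.61973062e-04,
        9.61502868e-03, -1.41638969e-05]), 'position': array([0.25911567, 0.56825019, 0.24157041]), 'orientation': array([-1.49759873e-04,  2.12285884e-01,  9.77207361e-01, -6.73880957e-04]), 'wrist_force': array([-0.19270454,  0.29670799,  0.20697449]), 'torque': array([-0.01324658,  0.01656309, -0.01408112]), 'finger_force': 0.0, 'gripper_width': 0.08545659680852943}
side 348.7523424437053 -0.022190428779065706 [0.3566538  0.46778681 0.74191041] 0.9958292643229166
top 352.80353581756293 -0.11259229917944402 [0.41806246 0.00189664 0.9436514 ] 0.9960581461588541
wrist 289.7681807694627 -0.006576800988880078 [0.18930791 0.60088332 0.37331509] 0.99603271484375
```

View pics/top0.png

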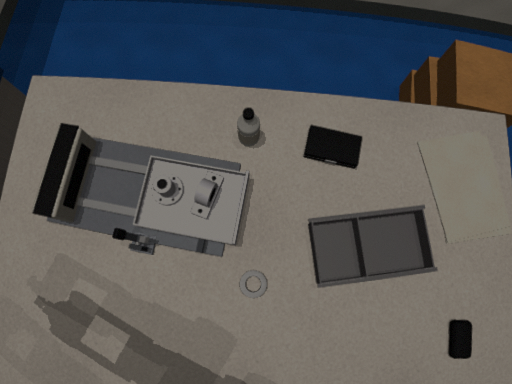

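View pics/side0.png

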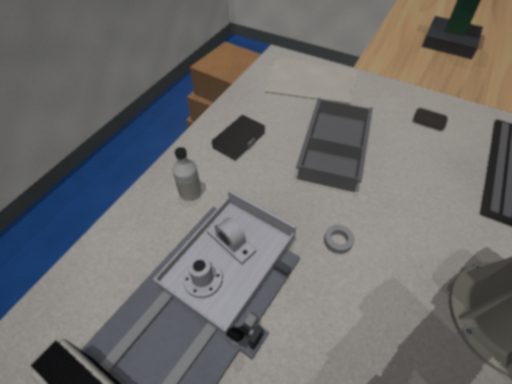

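Top view: dock at (60,170), tray front plate at about (243,205), hub (165,187), bearing (207,195), lever grip (120,235), tote (372,246) with its small bay to the left, ring (253,283), bottle (248,128), case (333,146). The side view agrees with this layout.

```bash
cat > m.py <<'E'
from h import *
def rect(P,m):
    q=P[m][:,:2]; (c,s,a)=cv2.minAreaRect((q*1000).astype(np.float32)); return np.round(c,1),np.round(s,1),round(a,2)
def comps(mask,P,amin=15):
    n,l,s,cc=cv2.connectedComponentsWithStats(mask.astype(np.uint8))
    for i in range(1,n):
        if s[i,4]>=amin:
            m=l==i; print(np.round(cc[i]),s[i,4],'rect',*rect(P,m),'z',np.round(np.percentile(P[m][:,2]*1000,[5,50,95])),'mean',np.round(P[m].mean(0)*1000,1))
if __name__=='__main__':
    for n in ['top0','side0']:
        c=dict(np.load(n+'.npz')); P=pts(c); z=P[:,:,2]
        v,u=np.mgrid[:384,:512]
        print(n,'bench',P[300,300] if n=='top0' else P[300,400])
        for lo,hi in [(.026,.034),(.045,.058),(.06,.08),(.08,.13)]:
            print(lo,hi); comps((z>lo)&(z<hi),P,12)
E
python3 m.py
```

```text
top0 bench [ 0.35498929 -0.13020902 -0.00113989]
0.026 0.034
[329. 134.] 14 rect [ 807.5 -179.8] [20.8 11.9] 62.6 z [32. 33. 34.] mean [ 807.1 -178.7   33.1]
[354. 137.] 24 rect [ 803.3 -249.4] [23.5 19.2] 82.26 z [30. 33. 34.] mean [ 805.  -250.4   32.9]
[252. 142.] 16 rect [766.8  30.2] [ 6.6 36.5] 28.46 z [26. 29. 34.] mean [764.9  32.6  29.3]
[316. 141.] 21 rect [ 780.9 -145.7] [25.6 15. ] 41.65 z [32. 33. 34.] mean [ 781.8 -145.1   33. ]
[ 93. 144.] 14 rect [723.  477.1] [ 2.7 23.6] 85.91 z [26. 28. 32.] mean [723.1 476.7  28.9]
[320. 154.] 136 rect [ 750.  -161.5] [93.  32.4] 79.66 z [27. 32. 34.] mean [ 745.1 -157.1   31.6]
[336. 145.] 15 rect [ 775.8 -197.6] [12.1 17. ] 4.9 z [31. 33. 34.] mean [ 776.8 -199.9   32.7]
[343. 147.] 12 rect [ 768.8 -220. ] [ 7.8 17. ] 49.75 z [33. 33. 34.] mean [ 770.7 -219.8   33.4]
[352. 150.] 35 rect [ 762.5 -243.2] [20.9 30.4] 27.46 z [31. 33. 34.] mean [ 764.4 -244.    32.8]
[ 83. 177.] 63 rect [622.6 484.9] [  3.7 120.2] 82.53 z [26. 30. 34.] mean [625.2 484.6  30. ]
[348. 162.] 57 rect [ 733.8 -234.5] [53.3 17.5] 83.41 z [28. 32. 34.] mean
[... 7088 characters left out ...]
4.4  100.7]
[461.  17.] 291 rect [  308.7 -1122.4] [43.5 94.4] 65.6 z [ 83. 106. 128.] mean [  300.8 -1120.4   105.9]
[185. 171.] 432 rect [784.2  50.7] [58.7 44.8] 50.75 z [ 83. 105. 125.] mean [779.5  55.9 105. ]
[230. 230.] 441 rect [604.3 137.7] [36.6 58.6] 74.62 z [ 82.  96. 102.] mean [599.5 141.3  94.4]
[199. 267.] 448 rect [610.2 244.9] [44.3 44.6] 34.72 z [84. 96. 98.] mean [608.2 247.2  94.6]
[500. 292.] 1069 rect [74.  16.8] [ 40.8 134.6] 17.14 z [ 82. 102. 127.] mean [ 69.7  21.5 103. ]
[236. 333.] 222 rect [475.4 321. ] [36.1 26.2] 82.83 z [ 87. 120. 125.] mean [474.5 326.7 115.1]
[ 68. 366.] 2427 rect [679.7 512.6] [ 71.2 132.6] 86.32 z [ 94. 114. 117.] mean [692.9 504.6 112.1]
```

```bash
cat > p.py <<'E'
import sys; from h import *
from scipy.spatial.transform import Rotation as R
# usage: p.py x y z phi  (mm, deg): turn first about tool z, then shift in turned tool axes
s=sensors.sense(); x,y,z,phi=map(float,sys.argv[1:5])
q=s['orientation']; M=R.from_quat(np.r_[q[1:],q[0]]).as_matrix()
cur=np.degrees(np.arctan2(M[1,1],M[0,1])); d=(phi-cur+90)%180-90
T=np.array([[np.cos(np.radians(cur+d+90)),np.cos(np.radians(cur+d)),0],[np.sin(np.radians(cur+d+90)),np.sin(np.radians(cur+d)),0],[0,0,-1]])
D=np.array([x,y,z])-s['position']*1000
print('t',s['t'],'pos',np.round(s['position']*1000,1),'phi',round(cur,2),'tilt',np.round(M[:,2],4),'q1,q6',np.round(s['joints'][[0,5]],2),'F',np.round(s['wrist_force'],1),'w',round(s['gripper_width']*1000,1),s['finger_force'])
print('turn tool z rad',round(-np.radians(d),3),'then shift',np.round(T.T@D,1))
E
python3 p.py 610 243 242 11.5
```

```text
t 0.15 pos [259.1 568.4 241.7] phi 65.49 tilt [-5.e-04 -1.e-03 -1.e+00] q1,q6 [ 1.14 -0.  ] F [-0.1 -0.  -0. ] w 85.7 0.0
turn tool z rad 0.942 then shift [-3.888e+02  2.790e+02 -3.000e-01]
```

Request:
send_rows(
  commands=[
    {"grip": 85,"xyz": [0,0,0],"rotation": [0,0,0.118]},
    {"grip": 85,"xyz": [0,0,0],"rotation": [0,0,0.118]},
    {"grip": 85,"xyz": [0,0,0],"rotation": [0,0,0.118]},
    {"grip": 85,"xyz": [0,0,0],"rotation": [0,0,0.118]},
    {"grip": 85,"xyz": [0,0,0],"rotation": [0,0,0.118]},
    {"grip": 85,"xyz": [0,0,0],"rotation": [0,0,0.118]},
    {"grip": 85,"xyz": [0,0,0],"rotation": [0,0,0.118]},
    {"grip": 85,"xyz": [0,0,0],"rotation": [0,0,0.118]},
    {"grip": 85,"xyz": [-32.4,23.2,0],"rotation": [0,0,0]},
    {"grip": 85,"xyz": [-32.4,23.2,0],"rotation": [0,0,0]},
    {"grip": 85,"xyz": [-32.4,23.2,0],"rotation": [0,0,0]},
    {"grip": 85,"xyz": [-32.4,23.2,0],"rotation": [0,0,0]},
    {"grip": 85,"xyz": [-32.4,23.2,0],"rotation": [0,0,0]},
    {"grip": 85,"xyz": [-32.4,23.2,0],"rotation": [0,0,0]},
    {"grip": 85,"xyz": [-32.4,23.2,0],"rotation": [0,0,0]},
    {"grip": 85,"xyz": [-32.4,23.2,0],"rotation": [0,0,0]},
    {"grip": 85,"xyz": [-32.4,23.2,0],"rotation": [0,0,0]},
    {"grip": 85,"xyz": [-32.4,23.2,0],"rotation": [0,0,0]},
    {"grip": 85,"xyz": [-32.4,23.2,0],"rotation": [0,0,0]},
    {"grip": 85,"xyz": [-32.4,23.2,0],"rotation": [0,0,0]},
  ],
)

```text
t: 2.15
position: [0.61, 0.2412, 0.242]
orientation: [-0.0, 0.633, 0.774, -0.0]
wrist_force: [-0.7, -0.1, -0.1]
gripper_width: 0.0851
finger_force: 0.0
```

```bash
python3 p.py 610 243 60 11.5
python3 - <<'E'
from h import *
from m import comps
c=snap('wrist','w1'); P=pts(c); z=P[:,:,2]
for lo,hi in [(.034,.046),(.088,.106)]: print(lo); comps((z>lo)&(z<hi),P,80)
E
```

```text
t 2.15 pos [610.  241.2 242. ] phi 11.4 tilt [-4.e-04 -1.e-04 -1.e+00] q1,q6 [0.37 0.18] F [-0.7 -0.1 -0.1] w 85.1 0.0
turn tool z rad -0.002 then shift [  1.7   0.4 182. ]
0.034
[160. 168.] 445 rect [500.5 207.5] [214.7   1. ] 84.44 z [34. 40. 45.] mean [501.5 217.3  40. ]
[254. 156.] 2026 rect [610.2 246.1] [83.  80.6] 10.88 z [41. 42. 43.] mean [608.2 256.6  41.9]
[255. 266.] 1126 rect [661.  140.4] [294.2 123.6] 55.76 z [35. 40. 45.] mean [635.2 108.9  40.1]
[231. 240.] 1768 rect [605.4 137.7] [ 47.1 120.3] 74.16 z [37. 44. 45.] mean [600.9 145.9  43.2]
[128. 224.] 406 rect [470.5 140.2] [17.  33.7] 84.83 z [36. 42. 44.] mean [470.5 141.7  41.7]
[338. 316.] 168 rect [767.4  52. ] [47.2 12.3] 72.14 z [35. 40. 45.] mean [768.1  59.3  39.9]
0.088
[125.  76.] 228 rect [478.8 316.5] [28.  15.4] 24.75 z [ 89.  96. 105.] mean [478.4 315.   97. ]
[255. 178.] 1658 rect [610.5 245. ] [45.  44.9] 58.75 z [96. 97. 98.] mean [610.4 245.9  97. ]
[230. 268.] 1508 rect [605.3 137.7] [36.9 52.7] 73.9 z [ 89.  98. 102.] mean [604.  140.5  97.2]
```

Request:
send_rows(
  commands=[
    {"grip": 85,"xyz": [3.1,1,30],"rotation": [0,0,0]},
    {"grip": 85,"xyz": [0,0,40],"rotation": [0,0,0]},
    {"grip": 85,"xyz": [0,0,40],"rotation": [0,0,0]},
    {"grip": 85,"xyz": [0,0,30],"rotation": [0,0,0]},
    {"grip": 85,"xyz": [0,0,22],"rotation": [0,0,0]},
    {"grip": 85,"xyz": [0,0,12],"rotation": [0,0,0]},
    {"grip": 85,"xyz": [0,0,8],"rotation": [0,0,0]},
    {"grip": 40,"xyz": [0,0,0],"rotation": [0,0,0]},
    {"grip": 40,"xyz": [0,0,0],"rotation": [0,0,0]},
    {"grip": 40,"xyz": [0,0,0],"rotation": [0,0,0]},
    {"grip": 40,"xyz": [0,0,0],"rotation": [0,0,0]},
    {"grip": 40,"xyz": [0,0,0],"rotation": [0,0,0]},
    {"grip": 40,"xyz": [0,0,0],"rotation": [0,0,0]},
  ],
  force=50,
)

```text
t: 3.5
position: [0.6102, 0.2462, 0.0618]
orientation: [0.0, 0.633, 0.774, 0.001]
wrist_force: [-1.2, -0.1, 7.0]
gripper_width: 0.045
finger_force: 51.5
```

```bash
python3 p.py 491 -213 60 11.5
```

```text
t 3.5 pos [610.2 246.2  61.8] phi 11.39 tilt [ 1.8e-03  8.0e-04 -1.0e+00] q1,q6 [0.38 0.18] F [-1.2 -0.1  7. ] w 45.0 51.522605270147324
turn tool z rad -0.002 then shift [-426.2 -208.3    1.8]
```

Request:
send_rows(
  commands=[
    {"grip": 40,"xyz": [0,0,-10],"rotation": [0,0,0]},
    {"grip": 40,"xyz": [0,0,-25],"rotation": [0,0,0]},
    {"grip": 40,"xyz": [0,0,-35],"rotation": [0,0,0]},
    {"grip": 40,"xyz": [0,0,-35],"rotation": [0,0,0]},
    {"grip": 40,"xyz": [0,0,-35],"rotation": [0,0,0]},
    {"grip": 40,"xyz": [-15,-7.3,0],"rotation": [0,0,0]},
    {"grip": 40,"xyz": [-32,-15.6,0],"rotation": [0,0,0]},
    {"grip": 40,"xyz": [-32,-15.6,0],"rotation": [0,0,0]},
    {"grip": 40,"xyz": [-32,-15.6,0],"rotation": [0,0,0]},
    {"grip": 40,"xyz": [-32,-15.6,0],"rotation": [0,0,0]},
    {"grip": 40,"xyz": [-32,-15.6,0],"rotation": [0,0,0]},
    {"grip": 40,"xyz": [-32,-15.6,0],"rotation": [0,0,0]},
    {"grip": 40,"xyz": [-32,-15.6,0],"rotation": [0,0,0]},
    {"grip": 40,"xyz": [-32,-15.6,0],"rotation": [0,0,0]},
    {"grip": 40,"xyz": [-32,-15.6,0],"rotation": [0,0,0]},
    {"grip": 40,"xyz": [-32,-15.6,0],"rotation": [0,0,0]},
    {"grip": 40,"xyz": [-32,-15.6,0],"rotation": [0,0,0]},
    {"grip": 40,"xyz": [-32,-15.6,0],"rotation": [0,0,0]},
    {"grip": 40,"xyz": [-20,-10,0],"rotation": [0,0,0]},
    {"grip": 40,"xyz": [0,0,0],"rotation": [0,0,0]},
  ],
)

```text
t: 5.5
position: [0.4898, -0.2077, 0.1995]
orientation: [-0.001, 0.634, 0.773, -0.001]
wrist_force: [0.9, 1.1, -3.3]
gripper_width: 0.045
finger_force: 52.3
```

```bash
python3 p.py 491 -213 60 11.5
python3 - <<'E'
from h import *
from m import comps
for n in ['wrist','side']:
    c=snap(n,n+'2'); P=pts(c); z=P[:,:,2]
    b=(P[:,:,0]>.38)&(P[:,:,0]<.65)&(P[:,:,1]<-.1)&(P[:,:,1]>-.5)
    for lo,hi in [(.0,.012),(.05,.060),(.1,.25)]: print(n,lo); comps((z>lo)&(z<hi)&b,P,80)
E
```

```text
t 5.5 pos [ 489.8 -207.7  199.5] phi 11.24 tilt [-1.6e-03 -4.0e-04 -1.0e+00] q1,q6 [-0.4 -0.6] F [ 0.9  1.1 -3.3] w 45.0 52.310280203819275
turn tool z rad -0.005 then shift [-5.400e+00  1.000e-01  1.395e+02]
wrist 0.0
[276. 102.] 6168 rect [ 515.  -140.8] [ 81.7 269.9] 89.99 z [0. 1. 1.] mean [ 500.3 -128.8    0.7]
[254. 155.] 7125 rect [ 489.8 -205.9] [150.9  93.9] 11.27 z [4. 5. 6.] mean [ 487.  -190.     5.1]
[160. 230.] 1086 rect [ 395.6 -294. ] [ 31.2 193.1] 0.0 z [0. 1. 1.] mean [ 390.7 -307.9    0.6]
[382. 162.] 119 rect [ 633.6 -171.6] [14.7 39.3] 35.98 z [0. 0. 1.] mean [ 6.335e+02 -1.694e+02  5.000e-01]
[356. 215.] 1464 rect [ 632.  -254.6] [ 50.9 158.4] 11.72 z [0. 0. 1.] mean [ 6.244e+02 -2.400e+02  5.000e-01]
[149. 343.] 100 rect [ 392.  -486.5] [17.3 25.8] 5.17 z [0. 1. 1.] mean [ 392.7 -487.6    0.5]
wrist 0.05
[255. 173.] 4403 rect [ 493.1 -221.5] [174.8 154.9] 11.29 z [53. 55. 56.] mean [ 489.5 -199.9   54.8]
wrist 0.1
[253. 270.] 28287 rect [ 487.6 -197.1] [113.6  58.5] 13.8 z [179. 234. 248.] mean [ 488.1 -197.7  221.1]
side 0.0
[338. 131.] 661 rect [ 525.5 -386.1] [151.4 126.4] 11.5 z [3. 5. 8.] mean [ 521.4 -372.     5. ]
[375. 146.] 153 rect [ 403.9 -361.4] [ 47.1 142. ] 1.73 z [0. 1. 3.] mean [ 401.4 -369.3    1.1]
[285. 157.] 89 rect [ 619.4 -195. ] [69.9 54.2] 71.82 z [0. 1. 2.] mean [ 619.8 -194.7    0.9]
[331. 162.] 1012 rect [ 495.5 -235.5] [150.8  74.4] 11.55 z [2. 5. 8.] mean [ 495.  -237.7    4.9]
[317. 185.] 315 rect [ 497.6 -132.9] [201.7  59.8] 6.99 z [ 0.  2. 10.] mean [ 498.4 -140.9    3.5]
side 0.05
[336. 145.] 903 rect [ 508.3 -299.7] [174.7 315.2] 11.2 z [51. 54. 57.] mean [ 498.  -263.6   54.3]
side 0.1
[342. 116.] 1274 rect [ 489.9 -197.9] [103.2  66.6] 31.29 z [175. 211. 246.] mean [ 487.4 -194.2  209. ]
```

View pics/wrist2.png

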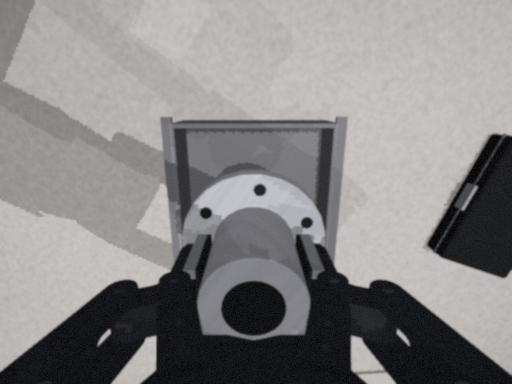

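Request:
send_rows(
  commands=[
    {"grip": 40,"xyz": [-6,0.5,20],"rotation": [0,0,0.005]},
    {"grip": 40,"xyz": [0,0,35],"rotation": [0,0,0]},
    {"grip": 40,"xyz": [0,0,35],"rotation": [0,0,0]},
    {"grip": 40,"xyz": [0,0,30],"rotation": [0,0,0]},
    {"grip": 40,"xyz": [0,0,20],"rotation": [0,0,0]},
    {"grip": 40,"xyz": [0,0,12],"rotation": [0,0,0]},
    {"grip": 40,"xyz": [0,0,5],"rotation": [0,0,0]},
    {"grip": 40,"xyz": [0,0,0],"rotation": [0,0,0]},
    {"grip": 40,"xyz": [0,0,0],"rotation": [0,0,0]},
  ],
)

```text
t: 6.5
position: [0.4942, -0.2112, 0.0442]
orientation: [0.001, 0.635, 0.772, 0.0]
wrist_force: [0.6, 0.2, -3.2]
gripper_width: 0.0443
finger_force: 52.3
```

Request:
send_rows(
  commands=[
    {"grip": 40,"xyz": [0,0,1.5],"rotation": [0,0,0]},
    {"grip": 40,"xyz": [0,0,1.5],"rotation": [0,0,0]},
    {"grip": 40,"xyz": [0,0,0],"rotation": [0,0,0]},
  ],
)

```text
t: 6.8
position: [0.4936, -0.2112, 0.0406]
orientation: [0.0, 0.635, 0.772, 0.0]
wrist_force: [-0.5, -0.3, -4.2]
gripper_width: 0.0449
finger_force: 52.3
```

Request:
send_rows(
  commands=[
    {"grip": 40,"xyz": [-2,-1.5,1.5],"rotation": [0,0,0]},
    {"grip": 40,"xyz": [0,0,1],"rotation": [0,0,0]},
    {"grip": 40,"xyz": [0,0,0],"rotation": [0,0,0]},
  ],
)

```text
t: 7.1
position: [0.4922, -0.2135, 0.0376]
orientation: [-0.0, 0.635, 0.772, -0.0]
wrist_force: [0.3, 0.2, -4.0]
gripper_width: 0.0449
finger_force: 52.3
```

Request:
send_rows(
  commands=[
    {"grip": 40,"xyz": [0,0,1],"rotation": [0,0,0]},
    {"grip": 40,"xyz": [0,0,0],"rotation": [0,0,0]},
  ],
)

```text
t: 7.3
position: [0.4924, -0.2134, 0.0369]
orientation: [0.0, 0.635, 0.772, -0.0]
wrist_force: [-0.4, -0.3, -1.2]
gripper_width: 0.0454
finger_force: 52.4
```

Request:
send_rows(
  commands=[
    {"grip": 40,"xyz": [0,0,0.7],"rotation": [0,0,0]},
    {"grip": 60,"xyz": [0,0,0],"rotation": [0,0,0]},
    {"grip": 75,"xyz": [0,0,0],"rotation": [0,0,0]},
    {"grip": 75,"xyz": [0,0,0],"rotation": [0,0,0]},
    {"grip": 75,"xyz": [0,0,0],"rotation": [0,0,0]},
    {"grip": 75,"xyz": [0,0,-15],"rotation": [0,0,0]},
    {"grip": 75,"xyz": [0,0,-35],"rotation": [0,0,0]},
    {"grip": 85,"xyz": [0,0,-45],"rotation": [0,0,0]},
    {"grip": 85,"xyz": [0,0,-45],"rotation": [0,0,0]},
    {"grip": 85,"xyz": [0,0,-30],"rotation": [0,0,0]},
  ],
)

```text
t: 8.3
position: [0.4932, -0.2137, 0.2092]
orientation: [0.001, 0.635, 0.772, 0.0]
wrist_force: [0.5, 0.6, -0.3]
gripper_width: 0.0851
finger_force: 0.0
```

```bash
python3 p.py 605 137.5 207 74.2
python3 - <<'E'
from h import *
from m import comps
for n in ['wrist']:
    c=snap(n,n+'3'); P=pts(c); z=P[:,:,2]
    b=(P[:,:,0]>.38)&(P[:,:,0]<.65)&(P[:,:,1]<-.1)&(P[:,:,1]>-.5)
    for lo,hi in [(.002,.008),(.012,.020),(.068,.076)]: print(n,lo); comps((z>lo)&(z<hi)&b,P,80)
E
```

```text
t 8.3 pos [ 493.2 -213.7  209.2] phi 11.12 tilt [ 0.0028 -0.0012 -1.    ] q1,q6 [-0.41 -0.61] F [ 0.5  0.6 -0.3] w 85.1 0.0
turn tool z rad -1.101 then shift [-12.  368.4   2.2]
wrist 0.002
[251. 163.] 7785 rect [ 491.4 -214. ] [150.8 112.2] 11.25 z [4. 5. 6.] mean [ 489.5 -208.5    5. ]
[252. 280.] 10905 rect [ 522.7 -370.4] [150.8 152.7] 11.32 z [4. 5. 6.] mean [ 521.9 -366.8    5. ]
wrist 0.012
[252. 190.] 627 rect [ 491.3 -213.7] [151.  112.7] 11.15 z [12. 16. 20.] mean [ 496.7 -238.7   16.1]
[253. 161.] 2055 rect [ 492.4 -212.8] [82.4 78.9] 11.85 z [16. 17. 18.] mean [ 490.7 -202.4   17. ]
[255. 314.] 613 rect [ 522.3 -368. ] [150.9 158.1] 11.29 z [12. 15. 19.] mean [ 534.9 -410.8   15.6]
wrist 0.068
[252. 184.] 1690 rect [ 493.2 -214.6] [45.1 45.3] 50.0 z [71. 72. 73.] mean [ 492.8 -214.1   72.2]
```

Hub stands upright (flange top at 17 mm, hub top at 72 mm), centred in the small bay. Next, the bearing.

Request:
send_rows(
  commands=[
    {"grip": 85,"xyz": [0,0,0],"rotation": [0,0,-0.1223]},
    {"grip": 85,"xyz": [0,0,0],"rotation": [0,0,-0.1223]},
    {"grip": 85,"xyz": [0,0,0],"rotation": [0,0,-0.1223]},
    {"grip": 85,"xyz": [0,0,0],"rotation": [0,0,-0.1223]},
    {"grip": 85,"xyz": [0,0,0],"rotation": [0,0,-0.1223]},
    {"grip": 85,"xyz": [0,0,0],"rotation": [0,0,-0.1223]},
    {"grip": 85,"xyz": [0,0,0],"rotation": [0,0,-0.1223]},
    {"grip": 85,"xyz": [0,0,0],"rotation": [0,0,-0.1223]},
    {"grip": 85,"xyz": [0,0,0],"rotation": [0,0,-0.1223]},
    {"grip": 85,"xyz": [-1,33.5,0],"rotation": [0,0,0]},
    {"grip": 85,"xyz": [-1,33.5,0],"rotation": [0,0,0]},
    {"grip": 85,"xyz": [-1,33.5,0],"rotation": [0,0,0]},
    {"grip": 85,"xyz": [-1,33.5,0],"rotation": [0,0,0]},
    {"grip": 85,"xyz": [-1,33.5,0],"rotation": [0,0,0]},
    {"grip": 85,"xyz": [-1,33.5,0],"rotation": [0,0,0]},
    {"grip": 85,"xyz": [-1,33.5,0],"rotation": [0,0,0]},
    {"grip": 85,"xyz": [-1,33.5,0],"rotation": [0,0,0]},
    {"grip": 85,"xyz": [-1,33.5,0],"rotation": [0,0,0]},
    {"grip": 85,"xyz": [-1,33.5,0],"rotation": [0,0,0]},
    {"grip": 85,"xyz": [-2,33.5,0],"rotation": [0,0,0]},
  ],
)

```text
t: 10.35
position: [0.6044, 0.1393, 0.2057]
orientation: [-0.0, 0.138, 0.99, -0.0]
wrist_force: [0.3, 0.1, -0.1]
gripper_width: 0.0852
finger_force: 0.0
```

```bash
python3 p.py 605 137.5 62 74.2
python3 - <<'E'
from h import *
from m import comps
for n in ['wrist']:
    c=snap(n,n+'4'); P=pts(c); z=P[:,:,2]
    b=(P[:,:,0]>.5)&(P[:,:,0]<.7)&(P[:,:,1]<.2)&(P[:,:,1]>.05)
    for lo,hi in [(.035,.046),(.088,.106)]: print(n,lo); comps((z>lo)&(z<hi)&b,P,80)
E
```

```text
t 10.35 pos [604.4 139.3 205.7] phi 74.19 tilt [-4.e-04 -1.e-04 -1.e+00] q1,q6 [ 0.22 -1.07] F [ 0.3  0.1 -0.1] w 85.2 0.0
turn tool z rad -0.0 then shift [ -1.   -1.6 143.7]
wrist 0.035
[152. 133.] 266 rect [535.7  53.1] [ 1.6 71. ] 84.59 z [36. 41. 45.] mean [532.8  53.5  40.6]
[251. 159.] 2041 rect [604.8 137.1] [ 46.1 120.2] 73.82 z [42. 44. 45.] mean [587.1 142.8  43.8]
[258. 238.] 581 rect [675.3 125. ] [150.4   1.9] 84.5 z [35. 41. 45.] mean [675.1 124.7  40.6]
wrist 0.088
[250. 190.] 2304 rect [604.6 137.1] [36. 53.] 73.95 z [ 90.  99. 102.] mean [601.2 138.2  97.7]
```

Request:
send_rows(
  commands=[
    {"grip": 85,"xyz": [-0.9,-1.9,25],"rotation": [0,0,0]},
    {"grip": 85,"xyz": [0,0,35],"rotation": [0,0,0]},
    {"grip": 85,"xyz": [0,0,35],"rotation": [0,0,0]},
    {"grip": 85,"xyz": [0,0,25],"rotation": [0,0,0]},
    {"grip": 85,"xyz": [0,0,14],"rotation": [0,0,0]},
    {"grip": 85,"xyz": [0,0,8],"rotation": [0,0,0]},
    {"grip": 30,"xyz": [0,0,0],"rotation": [0,0,0]},
    {"grip": 30,"xyz": [0,0,0],"rotation": [0,0,0]},
    {"grip": 30,"xyz": [0,0,0],"rotation": [0,0,0]},
    {"grip": 30,"xyz": [0,0,0],"rotation": [0,0,0]},
    {"grip": 30,"xyz": [0,0,0],"rotation": [0,0,0]},
    {"grip": 30,"xyz": [0,0,0],"rotation": [0,0,0]},
    {"grip": 30,"xyz": [0,0,0],"rotation": [0,0,0]},
  ],
  force=50,
)

```text
t: 11.7
position: [0.6056, 0.136, 0.0655]
orientation: [0.001, 0.138, 0.99, 0.0]
wrist_force: [-0.7, 0.1, 6.1]
gripper_width: 0.0354
finger_force: 50.1
```

```bash
python3 p.py 521 -360 62 11.3
```

```text
t 11.7 pos [605.6 136.   65.5] phi 74.17 tilt [ 2.1e-03  5.0e-04 -1.0e+00] q1,q6 [ 0.22 -1.08] F [-0.7  0.1  6.1] w 35.4 50.10411500930786
turn tool z rad 1.097 then shift [-469.8 -180.2    3.5]
```

Request:
send_rows(
  commands=[
    {"grip": 30,"xyz": [0,0,-10],"rotation": [0,0,0]},
    {"grip": 30,"xyz": [0,0,-25],"rotation": [0,0,0]},
    {"grip": 30,"xyz": [0,0,-35],"rotation": [0,0,0]},
    {"grip": 30,"xyz": [0,0,-35],"rotation": [0,0,0]},
    {"grip": 30,"xyz": [0,0,-35],"rotation": [0,0,0]},
    {"grip": 30,"xyz": [0,0,0],"rotation": [0,0,0.122]},
    {"grip": 30,"xyz": [0,0,0],"rotation": [0,0,0.122]},
    {"grip": 30,"xyz": [0,0,0],"rotation": [0,0,0.122]},
    {"grip": 30,"xyz": [0,0,0],"rotation": [0,0,0.122]},
    {"grip": 30,"xyz": [0,0,0],"rotation": [0,0,0.122]},
    {"grip": 30,"xyz": [0,0,0],"rotation": [0,0,0.122]},
    {"grip": 30,"xyz": [0,0,0],"rotation": [0,0,0.122]},
    {"grip": 30,"xyz": [0,0,0],"rotation": [0,0,0.122]},
    {"grip": 30,"xyz": [0,0,0],"rotation": [0,0,0.122]},
    {"grip": 30,"xyz": [0,0,0],"rotation": [0,0,0]},
  ],
)

```text
t: 13.2
position: [0.6041, 0.1357, 0.2041]
orientation: [-0.0, 0.635, 0.773, -0.0]
wrist_force: [0.0, 0.6, -4.4]
gripper_width: 0.0349
finger_force: 51.1
```

Request:
send_rows(
  commands=[
    {"grip": 30,"xyz": [-16,-6,0],"rotation": [0,0,0]},
    {"grip": 30,"xyz": [-31,-12,0],"rotation": [0,0,0]},
    {"grip": 30,"xyz": [-31,-12,0],"rotation": [0,0,0]},
    {"grip": 30,"xyz": [-31,-12,0],"rotation": [0,0,0]},
    {"grip": 30,"xyz": [-31,-12,0],"rotation": [0,0,0]},
    {"grip": 30,"xyz": [-31,-12,0],"rotation": [0,0,0]},
    {"grip": 30,"xyz": [-31,-12,0],"rotation": [0,0,0]},
    {"grip": 30,"xyz": [-31,-12,0],"rotation": [0,0,0]},
    {"grip": 30,"xyz": [-31,-12,0],"rotation": [0,0,0]},
    {"grip": 30,"xyz": [-31,-12,0],"rotation": [0,0,0]},
    {"grip": 30,"xyz": [-31,-12,0],"rotation": [0,0,0]},
    {"grip": 30,"xyz": [-31,-12,0],"rotation": [0,0,0]},
    {"grip": 30,"xyz": [-31,-12,0],"rotation": [0,0,0]},
    {"grip": 30,"xyz": [-31,-12,0],"rotation": [0,0,0]},
    {"grip": 30,"xyz": [-31,-12,0],"rotation": [0,0,0]},
    {"grip": 30,"xyz": [-20,-6,0],"rotation": [0,0,0]},
    {"grip": 30,"xyz": [0,0,0],"rotation": [0,0,0]},
    {"grip": 30,"xyz": [0,0,0],"rotation": [0,0,0]},
  ],
)

```text
t: 15.0
position: [0.5195, -0.3603, 0.2039]
orientation: [-0.0, 0.634, 0.773, 0.0]
wrist_force: [0.4, 0.0, -5.5]
gripper_width: 0.0354
finger_force: 51.1
```

```bash
python3 p.py 521 -360 50 11.3
python3 - <<'E'
from h import *
from m import comps
for n in ['wrist','side']:
    c=snap(n,n+'5'); P=pts(c); z=P[:,:,2]
    b=(P[:,:,0]>.38)&(P[:,:,0]<.65)&(P[:,:,1]<-.2)&(P[:,:,1]>-.5)
    for lo,hi in [(.002,.008),(.165,.19)]: print(n,lo); comps((z>lo)&(z<hi)&b,P,80)
E
```

```text
t 15.0 pos [ 519.5 -360.3  203.9] phi 11.28 tilt [-5.e-04  9.e-04 -1.e+00] q1,q6 [-0.61 -0.81] F [ 0.4  0.  -5.5] w 35.4 51.11721932888031
turn tool z rad -0.0 then shift [  0.    1.5 153.9]
wrist 0.002
[245.  51.] 6019 rect [ 494.1 -227.5] [151.1  75.9] 11.22 z [4. 5. 6.] mean [ 486.9 -238.1    5.1]
[255. 141.] 10369 rect [ 520.4 -358.4] [150.9 175.3] 11.27 z [4. 5. 6.] mean [ 515.1 -329.1    5. ]
wrist 0.165
[254. 161.] 5153 rect [ 512.  -320.2] [46.2 41.7] 11.27 z [181. 182. 184.] mean [ 510.9 -314.9  182.5]
side 0.002
[339. 128.] 1226 rect [ 525.9 -387.2] [150.8 127. ] 11.64 z [3. 5. 7.] mean [ 524.7 -386.     4.8]
[312. 156.] 191 rect [ 546.7 -231.3] [48.4 63.8] 11.38 z [3. 5. 7.] mean [ 551.5 -233.4    4.7]
[350. 166.] 256 rect [ 444.2 -247. ] [49.6 74.4] 16.05 z [3. 5. 7.] mean [ 442.1 -249.5    4.8]
side 0.165
[347.  95.] 255 rect [ 514.3 -333.5] [45.8 74.9] 10.91 z [172. 182. 187.] mean [ 510.9 -316.6  181. ]
```

View pics/wrist5.png

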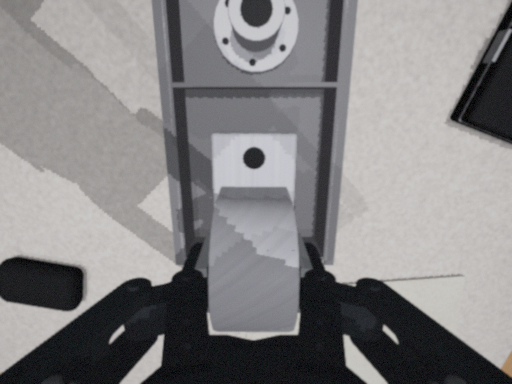

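Hub is seated in the small bay. The bearing hangs level and aligned over the large bay, with its base end at (254,158), so it can go down.

Request:
send_rows(
  commands=[
    {"grip": 30,"xyz": [0,1,20],"rotation": [0,0,0]},
    {"grip": 30,"xyz": [0,0,35],"rotation": [0,0,0]},
    {"grip": 30,"xyz": [0,0,35],"rotation": [0,0,0]},
    {"grip": 30,"xyz": [0,0,30],"rotation": [0,0,0]},
    {"grip": 30,"xyz": [0,0,20],"rotation": [0,0,0]},
    {"grip": 30,"xyz": [0,0,12],"rotation": [0,0,0]},
    {"grip": 30,"xyz": [0,0,6],"rotation": [0,0,0]},
    {"grip": 30,"xyz": [0,0,0],"rotation": [0,0,0]},
    {"grip": 30,"xyz": [0,0,1.5],"rotation": [0,0,0]},
    {"grip": 30,"xyz": [0,0,1],"rotation": [0,0,0]},
    {"grip": 30,"xyz": [0,0,0],"rotation": [0,0,0]},
  ],
)

```text
t: 16.2
position: [0.5214, -0.3604, 0.0443]
orientation: [0.001, 0.634, 0.773, 0.0]
wrist_force: [0.3, 0.2, -5.0]
gripper_width: 0.0354
finger_force: 51.0
```

Request:
send_rows(
  commands=[
    {"grip": 30,"xyz": [0,0,1],"rotation": [0,0,0]},
    {"grip": 30,"xyz": [0,0,0.7],"rotation": [0,0,0]},
    {"grip": 30,"xyz": [0,0,0],"rotation": [0,0,0]},
  ],
)

```text
t: 16.5
position: [0.521, -0.3601, 0.0419]
orientation: [-0.0, 0.634, 0.773, 0.0]
wrist_force: [0.3, -0.5, -4.4]
gripper_width: 0.0354
finger_force: 51.0
```

Request:
send_rows(
  commands=[
    {"grip": 30,"xyz": [0,0,1],"rotation": [0,0,0]},
    {"grip": 30,"xyz": [0,0,0.5],"rotation": [0,0,0]},
    {"grip": 30,"xyz": [0,0,0],"rotation": [0,0,0]},
  ],
)

```text
t: 16.8
position: [0.521, -0.3601, 0.0406]
orientation: [-0.0, 0.634, 0.773, 0.0]
wrist_force: [-0.0, 1.6, -0.4]
gripper_width: 0.0355
finger_force: 51.6
```

Request:
send_rows(
  commands=[
    {"grip": 45,"xyz": [0,0,0],"rotation": [0,0,0]},
    {"grip": 65,"xyz": [0,0,0],"rotation": [0,0,0]},
    {"grip": 70,"xyz": [0,0,0],"rotation": [0,0,0]},
    {"grip": 70,"xyz": [0,0,0],"rotation": [0,0,0]},
    {"grip": 70,"xyz": [0,0,-15],"rotation": [0,0,0]},
    {"grip": 70,"xyz": [0,0,-35],"rotation": [0,0,0]},
    {"grip": 70,"xyz": [0,0,-45],"rotation": [0,0,0]},
    {"grip": 70,"xyz": [0,0,-45],"rotation": [0,0,0]},
    {"grip": 0,"xyz": [0,0,-20],"rotation": [0,0,0.099]},
    {"grip": 0,"xyz": [0,0,0],"rotation": [0,0,0.099]},
    {"grip": 0,"xyz": [0,0,0],"rotation": [0,0,0.099]},
    {"grip": 0,"xyz": [0,0,0],"rotation": [0,0,0]},
  ],
)

```text
t: 18.0
position: [0.5211, -0.3602, 0.2019]
orientation: [0.001, 0.742, 0.67, 0.0]
wrist_force: [0.5, -0.1, 0.8]
gripper_width: 0.0117
finger_force: 0.0
```

```bash
python3 p.py 570.5 0 200 -5.6
python3 - <<'E'
from h import *
from m import comps
for n in ['wrist','top']:
    c=snap(n,n+'6'); P=pts(c); z=P[:,:,2]
    b=(P[:,:,0]>.38)&(P[:,:,0]<.65)&(P[:,:,1]<-.2)&(P[:,:,1]>-.5)
    if n=='top': b=(P[:,:,0]>.4)&(P[:,:,1]>0)
    for lo,hi in ([(.014,.023),(.07,.08)] if n=='wrist' else [(.027,.034),(.035,.055),(.06,.08),(.08,.13)]): print(n,lo); comps((z>lo)&(z<hi)&b,P,40)
E
```

```text
t 18.0 pos [ 521.1 -360.2  201.9] phi -5.83 tilt [ 1.2e-03 -9.0e-04 -1.0e+00] q1,q6 [-0.61 -0.51] F [ 0.5 -0.1  0.8] w 11.7 0.0
turn tool z rad -0.004 then shift [363.3  14.    1.9]
wrist 0.014
[289.  33.] 88 rect [ 570.3 -225.3] [ 0.5 51.3] 11.73 z [15. 19. 23.] mean [ 570.2 -224.5   18.7]
[216.  49.] 2557 rect [ 493.  -228.5] [83.8 56.9] 0.12 z [16. 17. 18.] mean [ 496.8 -231.3   17.1]
[140.  65.] 252 rect [ 420.1 -240.5] [ 1.3 81.7] 11.57 z [15. 19. 23.] mean [ 419.6 -238.3   18.5]
[311. 186.] 419 rect [ 591.5 -355.7] [188.5  64.3] 79.76 z [14. 19. 22.] mean [ 585.1 -385.3   18.5]
[251. 157.] 1976 rect [ 521.3 -358.6] [ 45.8 119.9] 11.0 z [17. 19. 20.] mean [ 521.4 -343.7   19. ]
[186. 181.] 357 rect [ 446.1 -369.7] [  1.1 169.2] 11.28 z [15. 19. 23.] mean [ 444.9 -363.3   18.6]
[254. 244.] 80 rect [ 512.6 -448.9] [26.9  1.7] 11.22 z [15. 19. 23.] mean [ 513.  -448.7   18.7]
wrist 0.07
[200.  21.] 2323 rect [ 492.3 -220.8] [34.5 45.8] 83.33 z [71. 72. 74.] mean [ 492.9 -218.9   72.4]
[253. 184.] 1540 rect [ 521.1 -358.4] [35.8 41.7] 10.89 z [71. 75. 77.] mean [ 521.1 -357.    74.6
[... 389 characters left out ...]
 208.3  47.3]
top 0.06
[249. 135.] 65 rect [769.5  39.9] [20.  56.1] 10.61 z [62. 71. 79.] mean [766.5  39.5  71.1]
[ 76. 178.] 358 rect [616.6 486.2] [ 16.5 237.9] 81.63 z [61. 70. 79.] mean [612.7 484.6  70.1]
[240. 208.] 259 rect [574.3  43.8] [  8. 188.] 84.3 z [67. 75. 78.] mean [570.7  44.   74.7]
[138. 242.] 195 rect [462.8 289.4] [44.8 37.9] 85.31 z [62. 69. 76.] mean [463.5 289.7  69.4]
top 0.08
[248. 126.] 357 rect [785.5  43.5] [50.  57.8] 8.44 z [ 86. 108. 125.] mean [778.1  42.4 107.7]
[ 59. 171.] 2915 rect [621.8 517.4] [ 74.9 247.3] 84.19 z [ 88. 116. 119.] mean [616.6 509.7 111.5]
[122. 234.] 194 rect [474.9 319.3] [36.4 25.7] 85.48 z [ 83. 112. 126.] mean [474.7 318.9 109.1]
```

Both parts are seated: base top at 19 mm, bearing centred. Now to the tray front.

Request:
send_rows(
  commands=[
    {"grip": 0,"xyz": [30,1.2,0],"rotation": [0,0,-0.004]},
    {"grip": 0,"xyz": [30,1.2,0],"rotation": [0,0,0]},
    {"grip": 0,"xyz": [30,1.2,0],"rotation": [0,0,0]},
    {"grip": 0,"xyz": [30,1.2,0],"rotation": [0,0,0]},
    {"grip": 0,"xyz": [30,1.2,0],"rotation": [0,0,0]},
    {"grip": 0,"xyz": [30,1.2,0],"rotation": [0,0,0]},
    {"grip": 0,"xyz": [30,1.2,0],"rotation": [0,0,0]},
    {"grip": 0,"xyz": [30,1.2,0],"rotation": [0,0,0]},
    {"grip": 0,"xyz": [30,1.2,0],"rotation": [0,0,0]},
    {"grip": 0,"xyz": [30,1.2,0],"rotation": [0,0,0]},
    {"grip": 0,"xyz": [30,1.2,0],"rotation": [0,0,0]},
    {"grip": 0,"xyz": [30,1.2,30],"rotation": [0,0,0]},
    {"grip": 0,"xyz": [0,0,40],"rotation": [0,0,0]},
    {"grip": 0,"xyz": [0,0,40],"rotation": [0,0,0]},
    {"grip": 0,"xyz": [0,0,30],"rotation": [0,0,0]},
    {"grip": 0,"xyz": [0,0,10],"rotation": [0,0,0]},
    {"grip": 0,"xyz": [0,0,0],"rotation": [0,0,0]},
  ],
)

```text
t: 19.8
position: [0.5692, -0.0032, 0.0493]
orientation: [-0.001, 0.74, 0.673, -0.001]
wrist_force: [-0.6, 0.1, 0.3]
gripper_width: 0.0003
finger_force: 0.0
```

```bash
python3 p.py 574.5 40 50 -5.7
```

```text
t 19.8 pos [569.2  -3.2  49.3] phi -5.44 tilt [-0.0028  0.     -1.    ] q1,q6 [-0.01  0.09] F [-0.6  0.1  0.3] w 0.3 0.0
turn tool z rad 0.004 then shift [43.5  1.  -0.7]
```

Request:
send_rows(
  commands=[
    {"grip": 0,"xyz": [15,0,0],"rotation": [0,0,0]},
    {"grip": 0,"xyz": [10,0,0],"rotation": [0,0,0]},
    {"grip": 0,"xyz": [10,0,0],"rotation": [0,0,0]},
    {"grip": 0,"xyz": [10,0,0],"rotation": [0,0,0]},
    {"grip": 0,"xyz": [10,0,0],"rotation": [0,0,0]},
    {"grip": 0,"xyz": [10,0,0],"rotation": [0,0,0]},
    {"grip": 0,"xyz": [10,0,0],"rotation": [0,0,0]},
    {"grip": 0,"xyz": [10,0,0],"rotation": [0,0,0]},
    {"grip": 0,"xyz": [10,0,0],"rotation": [0,0,0]},
    {"grip": 0,"xyz": [10,0,0],"rotation": [0,0,0]},
  ],
)

```text
t: 20.8
position: [0.5803, 0.1022, 0.0503]
orientation: [0.0, 0.74, 0.672, -0.0]
wrist_force: [1.5, -3.5, 1.3]
gripper_width: -0.0
finger_force: 1.6
```

```bash
cat > t.py <<'E'
from h import *
from m import comps
import sys
c=snap('top',sys.argv[1]); P=pts(c); z=P[:,:,2]
b=(P[:,:,0]>.4)&(P[:,:,0]<.7)&(P[:,:,1]>0)
for lo,hi in [(.027,.033),(.036,.054),(.06,.08),(.08,.13)]: print(lo); comps((z>lo)&(z<hi)&b,P,40)
E
python3 t.py top7;python3 p.py 574.5 40 50 -5.7
```

```text
0.027
[130. 187.] 1284 rect [607.  345.7] [ 70.  181.7] 83.24 z [28. 31. 33.] mean [608.9 347.2  30.7]
0.036
[ 78. 186.] 234 rect [599.1 485.1] [  9.  202.3] 82.04 z [38. 46. 53.] mean [597.3 485.8  46.1]
[121. 183.] 349 rect [606.  346.5] [ 81.2 194.5] 80.59 z [37. 49. 54.] mean [615.6 367.2  47. ]
0.06
[ 74. 184.] 308 rect [598.4 486.3] [ 16.5 202.6] 79.92 z [61. 71. 79.] mean [596.2 485.9  70.2]
0.08
[ 57. 178.] 2464 rect [601.1 520.2] [ 76.8 204.9] 84.68 z [ 88. 116. 119.] mean [597.9 511.1 111.3]
[122. 234.] 190 rect [475.2 320.3] [25.3 35.4] 2.31 z [ 83. 112. 126.] mean [474.7 319.1 109.1]
t 20.85 pos [580.4 103.5  50.3] phi -5.51 tilt [ 1.e-04  7.e-04 -1.e+00] q1,q6 [0.17 0.27] F [ 0.4  1.2 -0.7] w 0.3 0.0
turn tool z rad 0.003 then shift [-63.8   0.5   0.3]
```

Request:
send_rows(
  commands=[
    {"grip": 0,"xyz": [10,0,0],"rotation": [0,0,0]},
    {"grip": 0,"xyz": [10,0,0],"rotation": [0,0,0]},
    {"grip": 0,"xyz": [10,0,0],"rotation": [0,0,0]},
    {"grip": 0,"xyz": [10,0,0],"rotation": [0,0,0]},
    {"grip": 0,"xyz": [8,0,0],"rotation": [0,0,0]},
    {"grip": 0,"xyz": [5,0,0],"rotation": [0,0,0]},
  ],
)

```text
t: 21.45
position: [0.585, 0.155, 0.0501]
orientation: [-0.0, 0.74, 0.672, -0.0]
wrist_force: [0.2, -3.4, -0.5]
gripper_width: 0.0002
finger_force: 1.4
```

Request:
send_rows(
  commands=[
    {"grip": 0,"xyz": [5,0,0],"rotation": [0,0,0]},
    {"grip": 0,"xyz": [5,0,0],"rotation": [0,0,0]},
    {"grip": 0,"xyz": [5,0,0],"rotation": [0,0,0]},
    {"grip": 0,"xyz": [5,0,0],"rotation": [0,0,0]},
  ],
)

```text
t: 21.85
position: [0.5869, 0.1742, 0.0502]
orientation: [-0.0, 0.74, 0.672, -0.0]
wrist_force: [-0.7, -3.2, -1.1]
gripper_width: 0.0002
finger_force: 1.5
```

Request:
send_rows(
  commands=[
    {"grip": 0,"xyz": [4,0,0],"rotation": [0,0,0]},
    {"grip": 0,"xyz": [4,0,0],"rotation": [0,0,0]},
    {"grip": 0,"xyz": [3,0,0],"rotation": [0,0,0]},
    {"grip": 0,"xyz": [3,0,0],"rotation": [0,0,0]},
  ],
)

```text
t: 22.25
position: [0.5885, 0.1882, 0.0504]
orientation: [-0.0, 0.74, 0.672, -0.0]
wrist_force: [-1.5, -3.0, -1.5]
gripper_width: -0.0002
finger_force: 1.4
```

Request:
send_rows(
  commands=[
    {"grip": 0,"xyz": [3,0,0],"rotation": [0,0,0]},
    {"grip": 0,"xyz": [3,0,0],"rotation": [0,0,0]},
  ],
)

```text
t: 22.45
position: [0.589, 0.1941, 0.0503]
orientation: [-0.0, 0.74, 0.672, -0.0]
wrist_force: [-2.8, -2.1, -1.4]
gripper_width: 0.0002
finger_force: 1.4
```

```bash
python3 t.py top8
```

```text
0.027
0.036
[ 82. 179.] 330 rect [599.2 479.6] [ 19.8 203.8] 82.37 z [38. 47. 53.] mean [616.  479.8  46.5]
0.06
[ 74. 184.] 303 rect [598.3 486.5] [ 15.9 202.2] 80.07 z [61. 70. 79.] mean [596.8 486.   70.1]
0.08
[ 57. 178.] 2465 rect [600.9 520.1] [ 75.9 205.1] 84.15 z [ 88. 116. 119.] mean [597.7 511.2 111.4]
```

View pics/top8.png

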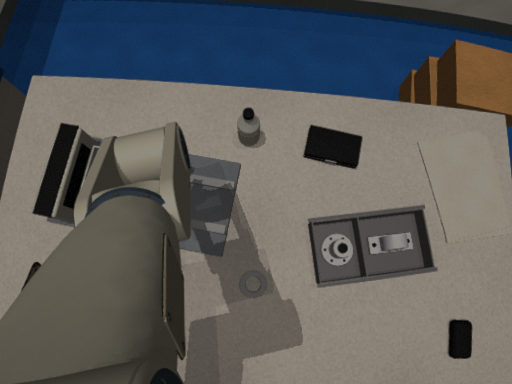

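The arm hides the tray, and both parts stand in the tote. The push force is still only sliding friction, so I keep pushing in small steps.

Request:
send_rows(
  commands=[
    {"grip": 0,"xyz": [3,0,0],"rotation": [0,0,0]},
    {"grip": 0,"xyz": [3,0,0],"rotation": [0,0,0]},
    {"grip": 0,"xyz": [2,0,0],"rotation": [0,0,0]},
  ],
)

```text
t: 22.8
position: [0.5897, 0.1997, 0.0505]
orientation: [0.001, 0.74, 0.673, -0.002]
wrist_force: [-0.8, -26.4, 6.6]
gripper_width: -0.0001
finger_force: 12.7
```

Request:
send_rows(
  commands=[
    {"grip": 0,"xyz": [2,0,0],"rotation": [0,0,0]},
    {"grip": 0,"xyz": [2,0,0],"rotation": [0,0,0]},
    {"grip": 0,"xyz": [2,0,0],"rotation": [0,0,0]},
  ],
)

```text
t: 23.1
position: [0.5897, 0.1999, 0.0505]
orientation: [0.003, 0.739, 0.673, -0.005]
wrist_force: [-0.4, -57.4, 15.7]
gripper_width: -0.0002
finger_force: 28.6
```

Tray has hit its stop. I back off, rise, and go above the lever's +y side.

Request:
send_rows(
  commands=[
    {"grip": 0,"xyz": [-10,0,0],"rotation": [0,0,0]},
    {"grip": 0,"xyz": [-25,0,0],"rotation": [0,0,0]},
    {"grip": 0,"xyz": [0,0,-40],"rotation": [0,0,0]},
    {"grip": 0,"xyz": [0,0,-45],"rotation": [0,0,0]},
    {"grip": 0,"xyz": [0,0,-45],"rotation": [0,0,0]},
    {"grip": 0,"xyz": [0,0,-45],"rotation": [0,0,0]},
    {"grip": 0,"xyz": [0,0,0],"rotation": [0,0,0]},
  ],
)

```text
t: 23.8
position: [0.5914, 0.1747, 0.233]
orientation: [0.003, 0.74, 0.672, 0.006]
wrist_force: [1.5, -1.2, 0.5]
gripper_width: 0.0001
finger_force: 0.0
```

```bash
python3 p.py 478 354 226 -5.6
python3 - <<'E'
from h import *
from m import comps
for n in ['wrist','side']:
    c=snap(n,n+'9'); P=pts(c); z=P[:,:,2]
    b=(P[:,:,0]>.42)&(P[:,:,0]<.7)&(P[:,:,1]>.1)&(P[:,:,1]<.42)
    for lo,hi in [(.025,.033),(.06,.08),(.095,.135)]: print(n,lo); comps((z>lo)&(z<hi)&b,P,40)
E
```

```text
t 23.8 pos [591.4 174.7 233. ] phi -5.53 tilt [ 0.0124  0.0042 -0.9999] q1,q6 [0.28 0.38] F [ 1.5 -1.2  0.5] w 0.1 0.0
turn tool z rad 0.001 then shift [ 167.4 -130.3    7. ]
wrist 0.025
[248.  65.] 22749 rect [599.6 284.3] [131.8 183.3] 84.48 z [29. 30. 31.] mean [599.6 287.9  30.1]
wrist 0.06
[107.  72.] 1591 rect [463.3 291.1] [46.4 37.7] 85.41 z [62. 68. 76.] mean [465.8 291.3  68.5]
[249. 140.] 1874 rect [592.7 215.1] [  8.2 188.5] 84.38 z [63. 75. 76.] mean [592.7 215.7  73.4]
wrist 0.095
[85. 19.] 1497 rect [476.2 323.3] [23.8 26.1] 86.22 z [ 98. 117. 125.] mean [478.6 323.6 115.2]
side 0.025
[183. 315.] 8631 rect [607.3 322.3] [210.5 180. ] 84.44 z [27. 29. 31.] mean [604.7 325.3  29. ]
[205. 363.] 45 rect [513.8 376.9] [82.7  1.3] 84.08 z [25. 29. 33.] mean [514.2 380.8  29.1]
side 0.06
[218. 266.] 474 rect [592.6 215.2] [  9.3 190. ] 84.42 z [62. 73. 76.] mean [586.8 217.2  71.2]
[252. 327.] 307 rect [462.8 291. ] [44.3 37.1] 82.28 z [62. 67. 75.] mean [462.9 292.1  67.4]
side 0.095
[235. 334.] 196 rect [475.6 326.2] [26.6 25.8] 76.73 z [105. 121. 124.] mean [474.8 328.8 118.5]
```

View pics/wrist9.png

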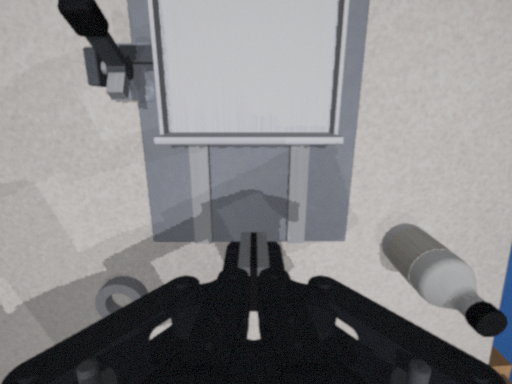

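Tray is home (the plate moved 171 mm). The lever grip at (85,18) still leans to +y, with the post at (107,70).

Request:
send_rows(
  commands=[
    {"grip": 0,"xyz": [24,-18.5,0],"rotation": [0,0,0]},
    {"grip": 0,"xyz": [24,-18.5,0],"rotation": [0,0,0]},
    {"grip": 0,"xyz": [24,-18.5,0],"rotation": [0,0,0]},
    {"grip": 0,"xyz": [24,-18.5,0],"rotation": [0,0,0]},
    {"grip": 0,"xyz": [24,-18.5,0],"rotation": [0,0,0]},
    {"grip": 0,"xyz": [24,-18.5,0],"rotation": [0,0,0]},
    {"grip": 0,"xyz": [24,-18.5,0],"rotation": [0,0,0]},
    {"grip": 0,"xyz": [0,0,0],"rotation": [0,0,0]},
    {"grip": 0,"xyz": [0,0,0],"rotation": [0,0,0]},
  ],
)

```text
t: 24.8
position: [0.4736, 0.3528, 0.2239]
orientation: [-0.0, 0.74, 0.673, -0.001]
wrist_force: [-0.0, -0.4, -0.5]
gripper_width: 0.0001
finger_force: 0.0
```

```bash
python3 p.py 479 354 116 -5.6
python3 - <<'E'
from h import *
from m import comps
for n in ['wrist']:
    c=snap(n,n+'10'); P=pts(c); z=P[:,:,2]
    b=(P[:,:,0]>.42)&(P[:,:,0]<.52)&(P[:,:,1]>.2)&(P[:,:,1]<.37)
    for lo,hi in [(.06,.08),(.085,.135)]: print(n,lo); comps((z>lo)&(z<hi)&b,P,40)
E
```

```text
t 24.8 pos [473.6 352.8 223.9] phi -5.42 tilt [-0.0016 -0.0014 -1.    ] q1,q6 [0.64 0.73] F [-0.  -0.4 -0.5] w 0.1 0.0
turn tool z rad 0.003 then shift [  1.8   5.2 107.9]
wrist 0.06
[238. 226.] 305 rect [453.5 299. ] [32.3 15.3] 83.95 z [62. 68. 69.] mean [451.8 301.5  67.1]
[258. 229.] 70 rect [472.5 295.5] [ 6.1 18.7] 85.14 z [65. 66. 69.] mean [472.8 295.2  66.3]
[298. 279.] 49 rect [512.9 226.9] [ 1.8 14. ] 80.03 z [61. 64. 69.] mean [514.  226.6  64.8]
wrist 0.085
[259. 217.] 545 rect [476.  327.1] [24.7 24.8] 84.34 z [112. 122. 125.] mean [476.5 332.1 121. ]
```

Request:
send_rows(
  commands=[
    {"grip": 0,"xyz": [1.8,5.2,20],"rotation": [0,0,0.003]},
    {"grip": 0,"xyz": [0,0,35],"rotation": [0,0,0]},
    {"grip": 0,"xyz": [0,0,35],"rotation": [0,0,0]},
    {"grip": 0,"xyz": [0,0,18],"rotation": [0,0,0]},
    {"grip": 0,"xyz": [-8,0,0],"rotation": [0,0,0]},
    {"grip": 0,"xyz": [-8,0,0],"rotation": [0,0,0]},
    {"grip": 0,"xyz": [-8,0,0],"rotation": [0,0,0]},
    {"grip": 0,"xyz": [-8,0,0],"rotation": [0,0,0]},
    {"grip": 0,"xyz": [-8,0,0],"rotation": [0,0,0]},
    {"grip": 0,"xyz": [-8,0,0],"rotation": [0,0,0]},
    {"grip": 0,"xyz": [0,0,0],"rotation": [0,0,0]},
  ],
)

```text
t: 25.95
position: [0.4749, 0.305, 0.1177]
orientation: [0.0, 0.742, 0.671, -0.0]
wrist_force: [-0.3, -0.0, -0.4]
gripper_width: 0.0001
finger_force: 0.0
```

```bash
python3 p.py 474.5 306 116 -5.6
```

```text
t 25.95 pos [474.9 305.  117.7] phi -5.72 tilt [-0.e+00 -5.e-04 -1.e+00] q1,q6 [0.57 0.67] F [-0.3 -0.  -0.4] w 0.1 0.0
turn tool z rad -0.002 then shift [ 1.  -0.5  1.7]
```

Request:
send_rows(
  commands=[
    {"grip": 0,"xyz": [-7,0,-1],"rotation": [0,0,0]},
    {"grip": 0,"xyz": [-7,0,-1],"rotation": [0,0,0]},
    {"grip": 0,"xyz": [-8,0,0],"rotation": [0,0,0]},
    {"grip": 0,"xyz": [-8,0,0],"rotation": [0,0,0]},
    {"grip": 0,"xyz": [-8,0,2.5],"rotation": [0,0,0]},
    {"grip": 0,"xyz": [-8,0,2.5],"rotation": [0,0,0]},
    {"grip": 0,"xyz": [0,0,0],"rotation": [0,0,0]},
  ],
)

```text
t: 26.65
position: [0.4698, 0.259, 0.1139]
orientation: [0.0, 0.742, 0.671, -0.001]
wrist_force: [-0.1, 0.3, 0.5]
gripper_width: -0.0001
finger_force: 0.0
```

Request:
send_rows(
  commands=[
    {"grip": 0,"xyz": [-7.5,0,4.5],"rotation": [0,0,0]},
    {"grip": 0,"xyz": [-7.5,0,5],"rotation": [0,0,0]},
    {"grip": 0,"xyz": [-5,0,7],"rotation": [0,0,0]},
    {"grip": 0,"xyz": [-5,0,7],"rotation": [0,0,0]},
    {"grip": 0,"xyz": [0,0,0],"rotation": [0,0,0]},
  ],
)

```text
t: 27.15
position: [0.467, 0.2344, 0.0896]
orientation: [-0.0, 0.741, 0.671, -0.001]
wrist_force: [0.0, -0.8, 0.4]
gripper_width: 0.0001
finger_force: 0.0
```

```bash
python3 p.py 466 229 73 -5.6; python3 -c "
from h import *
snap('side','side11');snap('wrist','wrist11')"
```

```text
t 27.15 pos [467.  234.4  89.6] phi -5.71 tilt [-0.0023 -0.0015 -1.    ] q1,q6 [0.46 0.56] F [ 0.  -0.8  0.4] w 0.1 0.0
turn tool z rad -0.002 then shift [-5.4 -0.4 16.6]
```

View pics/wrist11.png

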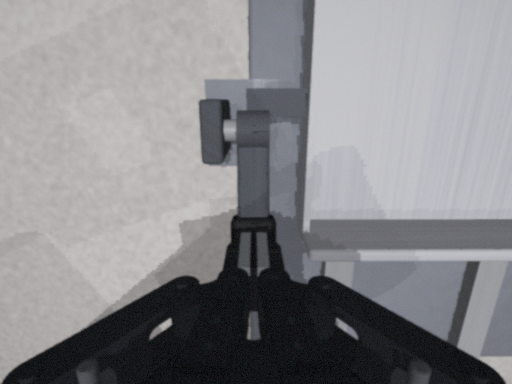

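The lever has followed; its grip lies under the fingers at about (253,225). Now press it down to the stop.

Request:
send_rows(
  commands=[
    {"grip": 0,"xyz": [-3,0,7],"rotation": [0,0,0]},
    {"grip": 0,"xyz": [-2,0,6],"rotation": [0,0,0]},
    {"grip": 0,"xyz": [0,0,3],"rotation": [0,0,0]},
    {"grip": 0,"xyz": [0,0,1],"rotation": [0,0,0]},
    {"grip": 0,"xyz": [0,0,0],"rotation": [0,0,0]},
  ],
)

```text
t: 27.75
position: [0.4672, 0.2304, 0.0737]
orientation: [-0.0, 0.741, 0.671, -0.0]
wrist_force: [0.4, -0.1, 0.7]
gripper_width: -0.0
finger_force: 0.0
```

Request:
send_rows(
  commands=[
    {"grip": 0,"xyz": [0,0,1.5],"rotation": [0,0,0]},
    {"grip": 0,"xyz": [0,0,0],"rotation": [0,0,0]},
  ],
)

```text
t: 27.95
position: [0.4674, 0.2305, 0.0731]
orientation: [0.0, 0.741, 0.671, -0.0]
wrist_force: [-3.1, -2.0, 12.2]
gripper_width: 0.0
finger_force: 5.9
```

Request:
send_rows(
  commands=[
    {"grip": 0,"xyz": [0,0,1.5],"rotation": [0,0,0]},
    {"grip": 0,"xyz": [0,0,0],"rotation": [0,0,0]},
  ],
)

```text
t: 28.15
position: [0.4675, 0.2305, 0.0726]
orientation: [0.0, 0.741, 0.671, -0.0]
wrist_force: [-5.5, -4.7, 24.7]
gripper_width: 0.0003
finger_force: 12.7
```

Request:
send_rows(
  commands=[
    {"grip": 0,"xyz": [0,0,-10],"rotation": [0,0,0]},
    {"grip": 0,"xyz": [0,0,-35],"rotation": [0,0,0]},
    {"grip": 0,"xyz": [0,0,-45],"rotation": [0,0,0]},
    {"grip": 0,"xyz": [-30,0,-45],"rotation": [0,0,0]},
    {"grip": 0,"xyz": [-40,0,0],"rotation": [0,0,0]},
    {"grip": 0,"xyz": [-40,0,0],"rotation": [0,0,0]},
    {"grip": 0,"xyz": [-40,0,0],"rotation": [0,0,0]},
    {"grip": 0,"xyz": [-20,0,0],"rotation": [0,0,0]},
    {"grip": 0,"xyz": [0,0,0],"rotation": [0,0,0]},
  ],
)

```text
t: 29.05
position: [0.4503, 0.0618, 0.2026]
orientation: [0.0, 0.742, 0.67, -0.0]
wrist_force: [-0.2, 0.7, 0.8]
gripper_width: 0.0001
finger_force: 0.0
```

Run:
```python
from h import *
from m import comps
for n in ['side','wrist','top']:
    c=snap(n,n+'12'); P=pts(c); z=P[:,:,2]
    b=(P[:,:,0]>.42)&(P[:,:,0]<.71)&(P[:,:,1]>.17)&(P[:,:,1]<.42)
    for lo,hi in [(.05,.064),(.064,.08),(.08,.135)]: print(n,lo); comps((z>lo)&(z<hi)&b,P,20)
a=cv2.imread('pics/side12.png');w=cv2.imread('pics/wrist12.png')
cv2.imwrite('pics/fin.png',cv2.resize(np.hstack([a,w]),(800,300)))
```

```text
side 0.05
[220. 271.] 193 rect [593.4 226.3] [ 20.2 189.5] 85.7 z [51. 57. 63.] mean [581.8 220.4  56.9]
[257. 313.] 488 rect [469.3 262.2] [88.4 26.2] 84.72 z [56. 60. 63.] mean [468.2 260.6  59.4]
[132. 303.] 29 rect [700.4 362. ] [37.5  4.6] 87.1 z [50. 51. 52.] mean [700.3 362.4  51.1]
[256. 338.] 31 rect [446.9 301.2] [31.3  8.9] 66.83 z [51. 57. 63.] mean [448.1 304.3  56.7]
side 0.064
[217. 265.] 423 rect [592.2 215.3] [  8.9 188.7] 84.47 z [66. 73. 76.] mean [588.  216.8  72.4]
[246. 327.] 31 rect [473.2 296.6] [ 9.4 17.9] 79.81 z [64. 65. 67.] mean [473.5 296.7  65. ]
[255. 333.] 117 rect [451.7 298.2] [32.9 12.6] 84.27 z [65. 67. 69.] mean [451.3 298.9  67. ]
side 0.08
wrist 0.05
[252.   2.] 136 rect [465.5 218.3] [ 1.9 23.6] 83.61 z [52. 58. 61.] mean [465.6 218.2  56.9]
wrist 0.064
wrist 0.08
top 0.05
[159. 157.] 69 rect [691.7 274.1] [115.2   4.9] 84.08 z [50. 52. 54.] mean [691.8 273.6  52.3]
[180. 182.] 56 rect [629.8 207. ] [  1.8 108.7] 85.16 z [51. 57. 63.] mean [628.2 207.3  57.3]
[102. 217.] 22 rect [517.3 400.2] [39.4  4.2] 84.52 z [50. 52. 54.] mean [517.4 400.1  52.6]
top 0.064
[178. 180.] 170 rect [628.9 211. ] [  8.7 112.5] 84.2 z [66. 75. 78.] mean [629.7 209.9  74.1]
top 0.08
```

View pics/fin.png

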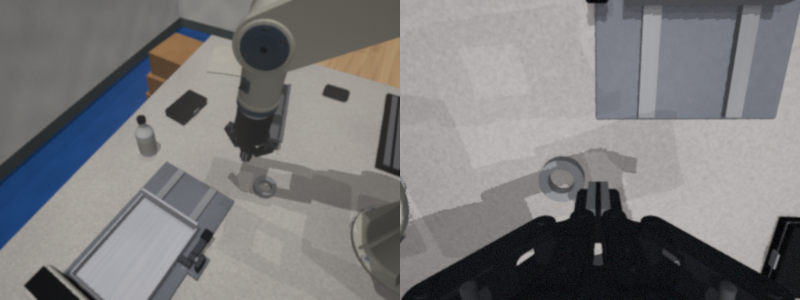

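The tray is home, the lever lies down towards -y at about (205,238), and the bystanders have not moved. One check that the lever is level before handing in.

Run:
```python
from h import *
c=dict(np.load('side12.npz'));P=pts(c);z=P[:,:,2]
m=(z>.052)&(z<.066)&(abs(P[:,:,0]-.468)<.008)&(P[:,:,1]>.205)&(P[:,:,1]<.275)
p=P[m]
for a in np.arange(.205,.275,.008):
    k=(p[:,1]>=a)&(p[:,1]<a+.008); print(round(a,3),k.sum(),np.round(np.median(p[k,2])*1000,1) if k.any() else '')
```

```text
0.205 0 
0.213 7 59.9
0.221 30 60.7
0.229 32 60.9
0.237 31 60.7
0.245 37 58.9
0.253 34 58.6
0.261 33 58.2
0.269 28 58.3
```

```bash
python3 -c "
from rig import arm; print(arm.finish_job())"
```

```text
the job is handed in; nothing more can be done
None
```

The job is handed in, after about 29 s of robot time: the hub is upright in the tote's small bay and the bearing housing upright in the large one, the tray is against its stop, and the cam lever is down level on its stop; the bottle, case and ring gauge were not touched.

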